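# Key a watch holder into the winder and start it

### The job

Take the watch holder, with its watch, out of the valet tray and seat it in the winder cube: set its stub gently in the bore, turn it until the flats find the slot in the drive hub and it drops fully home with its flange flush on the cube, never forcing it down. Then press the green start button on the winder, and leave the dish, the blower and the press where they stand.

Things in the scene. Friction and masses are not known exactly. Their poses are not given: they have to be found in the camera images.
- holder: Watch holder, about 240 g, loose, upright in the tray's round rest. Origin: centre of the underside of its round flange (68 mm across, 6 mm thick), z up. Above: a 20 mm square neck, the grey cuff with the steel watch, top 64 mm above the origin. Below: a grey round pilot 38 mm across reaching 17 mm below the origin, foot chamfered 3 mm, then the brass stub.
- holder_cuff (a point): Centre of the grey cuff, 36 mm above the holder's origin; axes as the holder's. The cuff is a lying cylinder 40 mm across, 46 mm long along y; its two flat ends (y = -23 and +23 mm) are bare and made for gripping. The watch wraps its middle (45 mm across, 18 mm wide along y).
- holder_stub (a point): Centre of the lower end of the brass stub, 30 mm below the holder's origin; axes as the holder's. The stub has two flats: 26 mm along x, 7 mm along y, 13 mm long below the pilot. It is the same after a half turn.
- winder_seat (a point): Centre of the mouth of the round bore (40.5 mm across, 20 mm deep, rim chamfered 4 mm) in the top face of the winder, 140 mm above the desk. Axes as the winder's (z up). The matte black winder cube is fixed, 150 x 150 mm, 140 mm high. Fully home, the holder's origin is here, its flange flush on the cube. More than 40 N between holder and winder (all contacts together) damages the gears.
- winder_floor (a point): Centre of the bore's bottom, the silvery drive hub, 20 mm below winder_seat; axes as the winder's, NOT the slot's. Slot through the hub's middle: 29 mm long, 9.5 wide, 14 deep. Its long way lies 17 to 78 degrees anticlockwise (from above) of the x axis shown here, or half a turn on; it differs each time and is not measured.
- winder: The winder cube; origin under its centre. Its hub is held by gears and does not turn under light friction (slips only at 1 N m). With the stub resting on the hub off the slot, the holder stands 10 mm short of home; the stub drops in when within about 5 degrees of the slot. 3 to 8 N downward is plenty while turning.
- start_top (a point): Centre of the top of the green start button, 22 mm across, on the winder's top face, at x = -55, y = -55 mm from the bore's axis in the cube's axes; z up. It moves straight down 5 mm.
- start (a joint): Travel of the start button in m: 0 up, 0.005 fully down; spring return, about 4 N at full travel. It counts as pressed beyond 0.0035, held for 0.1 s.
- tray: Wooden valet tray, fixed, 160 x 220 mm, rim 30 mm high; origin under its centre, z up. Its round dark rest (60 mm across, top 44 mm above the desk, hole 43 mm across) is at x = 0, y = -30 mm in the tray; the holder's flange rests on it. A low divider, a loupe and cufflinks (up to 34 mm high) fixed at y above +40 mm.
- dish: Empty round stainless dish, 100 mm across, 22 mm high, loose; origin under its centre. To be left alone.
- blower: Yellow plastic blower standing upright, 58 mm across, nozzle up, 125 mm high, loose; origin under its centre. To be left alone.
- press: Steel crystal press, base 100 x 140 mm, 310 mm high with its lever raised, standing loose, 2.2 kg; origin under its base's centre. To be left alone.
Not all that is in view belongs to the job. What is shaped like the holder but brown is not meant. What is shaped like the winder but orange is not meant.

How it is judged (in metres and radians):
On the way, in this order (a step that is already met when the one before it is completed fails the run):
1. the holder is keyed and fully home in the winder (z of holder in the frame of winder_seat between -0.003 and 0.0025 m and horizontal distance between holder and winder_seat below 0.003 m and angle between holder's own z axis and vertical below 0.05 rad), for 0.2 s.
2. the start button is pressed with the holder home (all of step 1 and value of joint start above 0.0035 m), for 0.1 s.
At the end, for the whole second after the job is handed in: The holder stands upright (within 0.05 rad) in the winder's bore, its flange within 2.5 mm of the cube's top face and its axis within 3 mm of the bore's, at rest, after the start button was pressed; the button is up again (all of step 1 and linear speed of holder below 0.02 m/s and value of joint start below 0.0025 m); the robot touches nothing.
It fails at once if the holder is forced against the winder with more than 40 N (contact force between holder and winder above 40 N).
It fails at once if the dish is pushed more than 20 mm from its place (distance of dish from where it was at the start of the episode above 0.02 m).
It fails at once if the blower is pushed more than 20 mm from its place (distance of blower from where it was at the start of the episode above 0.02 m).
It fails at once if the press is pushed more than 20 mm from its place (distance of press from where it was at the start of the episode above 0.02 m).
It also fails if it takes over 72 s, if anything falls off the work surface, if the arm or the gripper's body presses on something with over 40 N, if the wrist force passes 120 N, or if a joint passes its speed limit or range.

### The arm

A 6-joint arm with a two-finger parallel gripper is mounted at the origin on the work surface. World frame = base frame: x ahead of the robot, y to its left, z up, the work surface at z = 0. Lengths are in mm, angles in rad, forces in N, time in s.
With the tool pointing down it reaches from about 275 to 750 mm from the base axis. Payload 10.2 kg.
Tool frame: the origin (TCP) lies at the very end of the fingers, on their centre line; the grasp point (between the pads) lies 19 mm behind it (ctrl.hold_point_z is the distance from the TCP to the grasp point, in mm); z points along the fingers, y is the direction in which the jaws open and shut (so a half turn about z gives the same grasp; the last joint's range is limited). The gripper opens to 85 mm and grips with 20 to 120 N. Pads are 22 mm wide; open, the fingers measure 114 mm over their backs; the gripper's body (76 mm by 85 mm) begins 54 mm behind the grasp point. The pads swing forward as they close: fully open they stand 13 mm farther back than shut.
Start: joints at [0.92, 0.313, 1.498, -0, 1.331, -0.223], TCP at [217.82, 477.688, 231.294] pointing down, gripper open.
Joint ranges: [-2.94, 2.94], [-0.97, 2.17], [0.19, 2.56], [-1.23, 4.37], [0.02, 3.11], [-2.88, 2.88]. Speed limits (rad/s): [2.39, 2.39, 3.01, 3.14, 3.14, 3.14].

### API

Orientations are given as a unit quaternion [w, x, y, z].
In Python, from rig import readout, cams, workorder, spotter, ctrl gives the robot as it stands.
- The arm moves only by the tool step_arm, never from a script. Its argument "plan" is text: rows parted by semicolons, each of 5 numbers parted by spaces: the shift along the tool's x, y, z in cm, then the turn about the tool's z in degrees, then the opening in per cent of the stroke, from 0 (shut) to 100 (fully open). In form: x y z twist gripper; .... A call has 1 to 10 rows; each row is the pose to reach, as a shift and turn from the pose commanded when the call began, along the tool's axes at that moment; what a row does not reach only later rows make up. A row lasts 1/10 s, in which the tool goes at most 50 mm and 8.59 degrees, less where a joint would pass 70% of its speed; a pose out of reach is approached as far as the arm can. A call with a gripper value outside its range is refused whole. The fingers move at their own pace and stop on an object; "grip_force" is the grip in N (left out, the last holds). Time passes only in rows, so rows that repeat a pose let the fingers close. It gives the time, the measured TCP pose, the force and the opening at its end, in the units of the state.
- readout.sense(): the state, without advancing time (a new reading comes with each control period).
- cams.capture(name): name is "side" or "top"; returns (picture, depth): 480x640x3 uint8, red, green, blue; 480x640 float32, mm along the optical axis (not along the pixel's ray), 0 where there is no reading.
- cams.camera_info(name): a dict with "vfov" (degrees; the focal length in pixels is half the picture's height over the tangent of half this angle, whatever the lens; pixels are square), "cx", "cy" (the principal point, pixels), "k1" (the pictures are not rectified: a ray, as slopes to the right and down, at radius r is drawn at 1 + k1 r^2 times it, then the intrinsics apply), "rvec" (rotation vector, rad) and "tvec" (3), from world to camera coordinates, as OpenCV has them. Camera axes: x right, y down, z forward; pixel columns grow to the right and rows downward; lengths in mm; the calibration is good to about 2 mm. A picture is of the moment at which its call begins. camera_info takes no time and is no camera call.
- workorder.finish_job(): hands the job in, once; it reports no verdict.
Trained networks look in the newest picture that a camera, given by its name, has taken for a name from the list of things; names that differ only in an ending like _2 or _b are one class to them, and where a whole thing is asked for, a point or a joint stands for the part that bears it (a point fixed in the world has none). Each returns a list of dicts, best first, with "conf" (0 to 1); they miss things now and then, are a little off and sometimes report something else, mostly with a low value. They report only what shows in the picture. A call takes as long as a camera call. They do not tell look-alikes from the thing itself.
- spotter.regions_of(camera, target): "pixels" (480x640 bool, what is visible of it) and "extent" ([centre column, centre row, width, height] in pixels, round what is visible of it).
The state is a dict: "time_s": time; "joints": joint angles; "dq": joint speeds; "tau": joint torques, N m; "eef_pos": TCP position; "ee_rot": TCP orientation; "force": force on the tool from outside, world axes, zero at the start; "wrist_torque": the same for the moment, N m; "grip_width": opening from 0.0 (shut) to 1.0 (fully open).
Only numpy, scipy, OpenCV 4.12 (cv2) and the standard library are available. Lean on these libraries where they do the work, as an engineer would, in place of code of your own. Each camera call takes 0.05 s, during which the arm holds its last target. There are 200 camera calls.

## Working session

There is one attempt and no reset: what is moved stays moved. The work goes in short steps, Python scripts to look and compute and a tool call to move; the robot and the scene stay as the last step left them, time stands still between calls to the robot, and variables do not carry over. Pictures are saved under pics/ and viewed, about 8 in all and at most 12, crops included, and the job is handed in when it is done.

Besides the shell and the picture viewer there is one more tool, called after "Emit:" as name(argument=value, ...) on one line, values as JSON. step_arm: Moves the arm, as the interface text tells. Its arguments: {"type":"object","properties":{"plan":{"type":"string"},"grip_force":{"type":"number"}},"required":["plan"]}

```bash
mkdir -p pics; ls; cat > h.py <<'E'
import numpy as np, cv2
from rig import readout, cams, workorder, spotter, ctrl
def K(n):
    c=cams.camera_info(n); f=240/np.tan(np.radians(c['vfov'])/2)
    R=cv2.Rodrigues(np.array(c['rvec'],float))[0]; return c,f,R,np.array(c['tvec'],float)
def save(n,name):
    p,d=cams.capture(n); cv2.imwrite('pics/'+name,cv2.cvtColor(p,cv2.COLOR_RGB2BGR)); return p,d
def slopes(n,uv):
    c,f,R,t=K(n); uv=np.atleast_2d(np.array(uv,float))
    q=(uv-[c['cx'],c['cy']])/f; s=q.copy()
    for _ in range(20): s=q/(1+c['k1']*(s**2).sum(1,keepdims=True))
    return s
def cloud(n,d,uv):
    c,f,R,t=K(n); uv=np.atleast_2d(uv).astype(int); s=slopes(n,uv); z=d[uv[:,1],uv[:,0]][:,None]
    return (np.hstack([s*z,z])-t)@R
def atz(n,uv,z):
    c,f,R,t=K(n); s=slopes(n,uv); v=np.hstack([s,np.ones((len(s),1))])@R; o=-R.T@t
    return o+v*((z-o[2])/v[:,2:])
def proj(n,P):
    c,f,R,t=K(n); p=np.atleast_2d(P)@R.T+t; s=p[:,:2]/p[:,2:]; s=s*(1+c['k1']*(s**2).sum(1,keepdims=True))
    return s*f+[c['cx'],c['cy']]
E
python3 - <<'E'
from h import *
for n in('side','top'):
    p,d=save(n,n+'0.png'); print(n,{k:np.round(v,3) for k,v in cams.camera_info(n).items()}); c,f,R,t=K(n); print(-R.T@t)
    np.savez(n+'0.npz',p=p,d=d)
    for k in('holder','winder','tray','dish','blower','press'):
        for r in spotter.regions_of(n,k)[:3]:
            m=r['pixels']; vu=np.argwhere(m&(d>0))[:,::-1]; P=cloud(n,d,vu)
            print(n,k,round(r['conf'],2),np.round(r['extent']),np.round(np.median(P,0)),np.round(P.max(0)),np.median(p[m],0))
print(readout.sense())
E
```

```text
pics
side {'vfov': np.float64(55.451), 'cx': np.float64(322.024), 'cy': np.float64(238.025), 'k1': np.float64(0.007), 'rvec': array([ 2.102, -0.37 ,  0.235]), 'tvec': array([-591.511,  197.417,  811.821])}
[ 335.30899304 -752.36185478  607.80859566]
side holder 0.73 [296. 417.  45.  56.] [ 453. -361.   63.] [ 503. -254.   94.] [86. 55. 32.]
side holder 0.72 [278. 324.  44.  46.] [ 481. -186.   73.] [526. -41. 108.] [79.5 81.  82. ]
side winder 0.76 [247. 234.  72.  88.] [494.  80. 109.] [652. 501. 160.] [25. 25. 26.]
side winder 0.74 [367. 260.  46.  25.] [755.  34.   9.] [816. 106.  22.] [132. 139. 138.]
side winder 0.59 [209. 189.  68.  79.] [433. 337. 120.] [611. 777. 161.] [114.  59.  12.]
side tray 0.84 [277. 340. 135. 117.] [ 466. -173.    9.] [590.  23. 105.] [97. 68. 42.]
side tray 0.71 [296. 159.  43. 132.] [670. 316. 116.] [1272. 2186.  309.] [84. 88. 87.]
side dish 0.65 [369. 261.  43.  21.] [755.  33.   9.] [816.  93.  22.] [132. 139. 138.]
side blower 0.96 [424. 383.  40.  72.] [ 656. -376.   51.] [ 724. -297.  125.] [164. 137.  10.]
side press 0.71 [294. 161.  40. 127.]
[... 1199 characters left out ...]
. 125.]
{'time_s': 0.7, 'joints': array([ 9.19602953e-01,  3.12879593e-01,  1.49768701e+00,  5.75410107e-06,
        1.33099383e+00, -2.23394556e-01]), 'dq': array([-4.58240131e-04, -1.67367562e-03,  2.99592809e-04,  3.33745838e-04,
        9.11042058e-04,  8.88903983e-05]), 'tau': array([-2.17321440e-04, -4.12106538e+01, -2.59873527e+01, -7.82492816e-05,
        3.22410833e-04, -5.73803703e-06]), 'eef_pos': array([217.82082891, 477.69415351, 231.30951843]), 'ee_rot': array([4.29003686e-06, 2.12272715e-01, 9.77210466e-01, 1.57762615e-05]), 'force': array([ 0.43446588, -0.16665289,  0.34436973]), 'wrist_torque': array([ 0.02259824, -0.01238389,  0.02387796]), 'grip_width': 1.0012698959766715}
```

```bash
python3 - <<'E'
import cv2,numpy as np
t=cv2.imread('pics/top0.png'); s=cv2.imread('pics/side0.png')
a=cv2.resize(t[225:375,90:500],None,fx=1.95,fy=1.95,interpolation=cv2.INTER_CUBIC)
b=cv2.resize(s[170:450,180:450],None,fx=1.1,fy=1.0)
b=cv2.resize(s[180:400,200:360],(436,300*2),interpolation=cv2.INTER_CUBIC)[:,:]
cv2.imwrite('pics/c1.png',a); 
w=cv2.resize(t[240:345,205:325],None,fx=3.3,fy=3.3,interpolation=cv2.INTER_CUBIC)
h=cv2.resize(t[250:355,330:450],None,fx=3.3,fy=3.3,interpolation=cv2.INTER_CUBIC)
x=np.hstack([w,h]); y=cv2.resize(s[270:380,190:450],(x.shape[1],240),interpolation=cv2.INTER_CUBIC)
cv2.imwrite('pics/c2.png',np.vstack([x,y]))
E
```

```text
(no output)
```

View pics/top0.png

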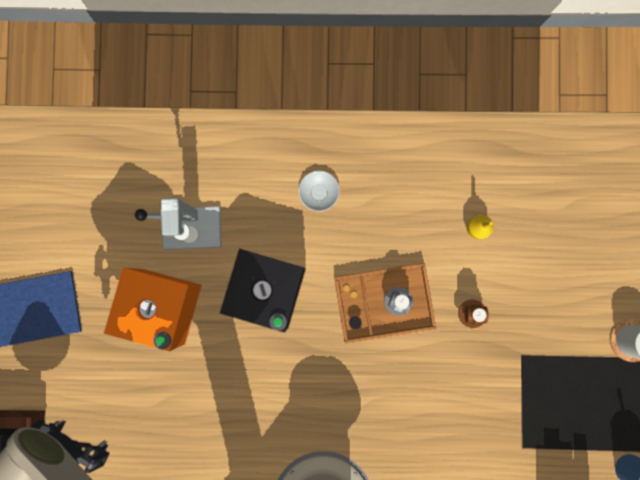

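View pics/c2.png

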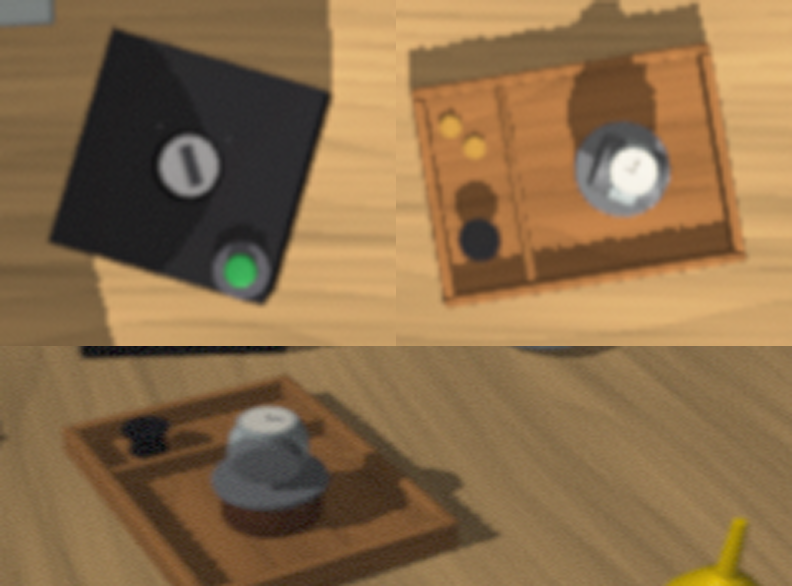

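View pics/side0.png

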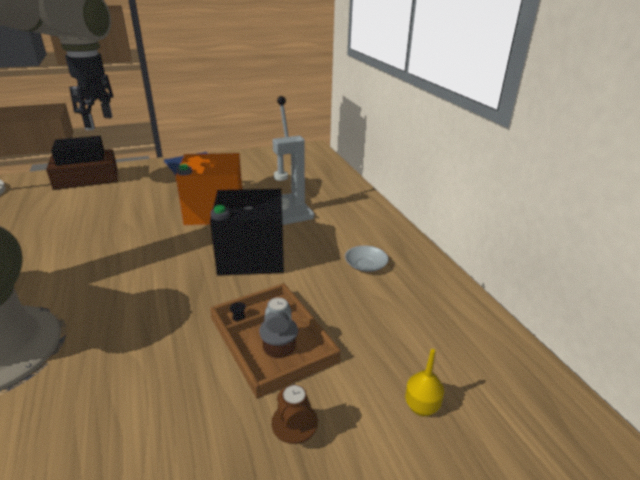

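```bash
cat > fit.py <<'E'
from h import *
from scipy.optimize import least_squares
def box(q,h):
    d=np.abs(q)-h; return np.linalg.norm(np.maximum(d,0),axis=1)+np.minimum(d.max(1),0)
def cyl(r,a,R,H): return box(np.c_[r,a],[R,H]) 
def sdf(P,x,y,z,yaw):
    c,s=np.cos(yaw),np.sin(yaw); d=P-[x,y,z]; X=c*d[:,0]+s*d[:,1];Y=-s*d[:,0]+c*d[:,1];Z=d[:,2]
    fl=cyl(np.hypot(X,Y),Z-3,34,3); nk=box(np.c_[X,Y,Z-15],[10,10,15])
    cu=cyl(np.hypot(X,Z-36),Y,20,23); wa=cyl(np.hypot(X,Z-36),Y,22.5,9); ca=cyl(np.hypot(X,Y),Z-50,17,14)
    return np.min([fl,nk,cu,wa,ca],0)
if __name__=='__main__':
    S=[]
    for n in('top','side'):
        D=np.load(n+'0.npz'); p,d=D['p'],D['d']
        v,u=np.mgrid[240:400,200:450]; uv=np.c_[u.ravel(),v.ravel()]; P=cloud(n,d,uv)
        m=(d[uv[:,1],uv[:,0]]>0)&(np.hypot(P[:,0]-485,P[:,1]+160)<50)&(P[:,2]>48)&(P[:,2]<115); print(n,m.sum(),P[m].mean(0)); S.append(P[m])
    for name,P,ns in(('both',np.vstack(S),[len(S[0])]),('top',S[0],None),('side',S[1],None)):
        print(name)
        for y0 in np.radians([0,45,90,135]):
            def f(q):
                return sdf(P,q[0],q[1],q[2],q[3])
            r=least_squares(f,[485,-160,44,y0],loss='soft_l1',f_scale=1.5,x_scale=[1,1,1,.05]); print(np.round(r.x[:3],1),round(np.degrees(r.x[3]),1),round(r.cost,1))
    # winder
    D=np.load('top0.npz'); p,d=D['p'].astype(int),D['d']
    v,u=np.mgrid[240:345,205:325]; uv=np.c_[u.ravel(),v.ravel()]; P=cloud('top',d,uv); C=p[uv[:,1],uv[:,0]]
    T=(np.abs(P[:,2]-140)<25)&(d[uv[:,1],uv[:,0]]>0)
    r=cv2.minAreaRect(P[T][:,:2].astype(np.float32)); print('rect depth',r, 'z',np.median(P[T][:,2]))
    dk=(C.max(1)<75)&(C.max(1)-C.min(1)<14); dk=dk.reshape(u.shape).astype(np.uint8); 
    cs=max(cv2.findContours(dk,cv2.RETR_EXTERNAL,cv2.CHAIN_APPROX_NONE)[0],key=cv2.contourArea)[:,0]+[205,240]
    r=cv2.minAreaRect(atz('top',cs,140)[:,:2].astype(np.float32)); print('rect dark',r)
    g=(C[:,1]>C[:,0]+40)&(C[:,1]>C[:,2]+20); gc=uv[g].mean(0); print('green',gc,np.median(P[g][:,2]),atz('top',gc,np.median(P[g][:,2])),g.sum())
    hub=(np.hypot(uv[:,0]-262,uv[:,1]-290.5)<13)
    br=hub&(C.min(1)>110); 
    cc=cv2.convexHull(uv[br].astype(np.float32)); e=cv2.fitEllipse(cc); print('hub',e,atz('top',e[0],120),atz('top',e[0],140),np.median(P[br][:,2]))
    im=p.sum(2)//3; print(im[279:303,250:276])
E
python3 fit.py
```

```text
top 566 [ 483.5469595  -166.89912991   84.02167942]
side 1032 [ 482.07399217 -183.29217128   79.63978903]
both
[ 484.7 -169.8   42.7] -18.4 1398.6
[ 484.7 -169.8   42.7] -18.4 1398.6
[ 484.7 -171.9   42.7] 85.7 2732.9
[ 484.7 -169.8   42.7] 161.6 1398.6
top
[ 482.7 -170.8   44. ] -18.0 624.6
[ 482.7 -170.8   44. ] -18.0 624.6
[ 482.7 -170.8   44. ] 162.0 624.6
[ 482.7 -170.8   44. ] 162.0 624.6
side
[ 485.8 -170.1   42.1] -18.8 415.0
[ 485.8 -170.1   42.1] -18.8 415.0
[ 486.1 -172.7   41.9] 84.2 1348.5
[ 485.8 -170.1   42.1] 161.2 415.0
rect depth ((504.6839294433594, 142.087646484375), (150.3069305419922, 149.8979949951172), 74.58616638183594) z 139.3848303960302
rect dark ((504.78668212890625, 140.71286010742188), (149.50306701660156, 145.73451232910156), 74.59334564208984)
green [277.5        321.66666667] 159.82280314878707 [[437.69389738 103.73693775 159.82280315]] 84
hub ((261.8801574707031, 289.874755859375), (16.661100387573242, 17.603334426879883), 170.8763427734375) [[504.74557831 143.36466403 120.        ]] [[505.14326114 141.17100605 140.        ]] 119.50359375110563
[[ 3
[... 1912 characters left out ...]
26 139 139
  113  69  37  38  43  44  45  45]
 [ 31  31  29  23  21  33  64 102 129 144 150 148 142 140 142 140 132 112
   75  42  37  43  44  43  43  44]
 [ 29  31  30  31  26  22  31  57  86 114 128 132 134 134 129 116  88  59
   36  33  40  43  44  42  43  45]
 [ 30  32  32  31  29  26  18  24  40  59  73  80  85  84  73  59  39  29
   30  37  42  44  45  44  45  45]
 [ 33  30  30  31  30  30  27  23  21  23  29  33  37  36  29  24  25  28
   33  43  44  45  44  45  46  45]
 [ 30  32  31  32  32  31  28  30  29  29  27  27  28  26  26  29  29  32
   36  43  44  46  44  45  45  45]
 [ 29  31  33  31  32  33  32  32  32  30  30  31  30  30  30  31  33  34
   40  44  44  44  44  45  44  44]]
```

```bash
cat >> h.py <<'E'
def go(x,y,z,yaw,s=None):
    from scipy.spatial.transform import Rotation as Ro
    s=s or readout.sense(); w,a,b,c=s['ee_rot']; R=Ro.from_quat([a,b,c,w]).as_matrix()
    cur=np.degrees(np.arctan2(R[1,1],R[0,1])); tw=-((yaw-cur+90)%180-90)
    print('t',round(s['time_s'],2),'pos',np.round(s['eef_pos'],1),'yaw',round(cur,2),'F',np.round(s['force'],1),'q6',round(s['joints'][5],2),'| shift cm',np.round(R.T@(np.array([x,y,z])-s['eef_pos'])/10,2),'twist',round(tw,2))
E
python3 - <<'E'
from h import *
go(484.5,-170.2,180,71.6)
a=atz('top',[[261.0,285],[263.7,294]],120); d=a[0]-a[1]; print('slot yaw',np.degrees(np.arctan2(d[1],d[0])))
E
```

```text
t 0.7 pos [217.8 477.7 231.3] yaw 65.49 F [ 0.4 -0.2  0.3] q6 -0.22 | shift cm [-51.14 -47.89   5.13] twist -6.11
slot yaw 17.992450235132452
```

Emit:
step_arm(plan="-51.1 -47.9 0 -6.1 100;-51.1 -47.9 0 -6.1 100;-51.1 -47.9 0 -6.1 100;-51.1 -47.9 0 -6.1 100;-51.1 -47.9 0 -6.1 100;-51.1 -47.9 0 -6.1 100;-51.1 -47.9 0 -6.1 100;-51.1 -47.9 0 -6.1 100;-51.1 -47.9 0 -6.1 100;-51.1 -47.9 0 -6.1 100", grip_force=40)

```text
time_s: 1.7
eef_pos: [408.3, 13.1, 231.6]
ee_rot: [0.0, 0.16, 0.987, 0.0]
force: [0.8, 1.5, 0.2]
grip_width: 1.003
```

```bash
python3 -c "
from h import *
go(484.5,-170.2,160,71.6)"
```

```text
t 1.7 pos [408.3  13.1 231.6] yaw 71.56 F [0.8 1.5 0.2] q6 -1.51 | shift cm [-13.02 -14.98   7.17] twist -0.04
```

Emit:
step_arm(plan="-13 -15 0 0 100;-13 -15 0 0 100;-13 -15 0 0 100;-13 -15 0 0 100;-13 -15 0 0 100;-13 -15 3 0 100;-13 -15 7 0 100;-13 -15 7 0 100;-13 -15 7 0 100;-13 -15 7 0 100")

```text
time_s: 2.7
eef_pos: [484.7, -168.4, 163.4]
ee_rot: [0.002, 0.16, 0.987, -0.001]
force: [-0.4, -0.4, -0.1]
grip_width: 0.999
```

```bash
python3 - <<'E'
from h import *
go(484.5,-170.2,64,71.6)
p,d=save('side','s1.png'); print(readout.sense()['grip_width'])
cv2.imwrite('pics/s1c.png',cv2.resize(cv2.imread('pics/s1.png')[220:380,180:380],(750,600),interpolation=cv2.INTER_CUBIC))
E
```

```text
t 2.7 pos [ 484.7 -168.4  163.4] yaw 71.61 F [-0.4 -0.4 -0.1] q6 -1.81 | shift cm [-0.01 -0.17  9.94] twist 0.01
1.000682949973833
```

View pics/s1c.png

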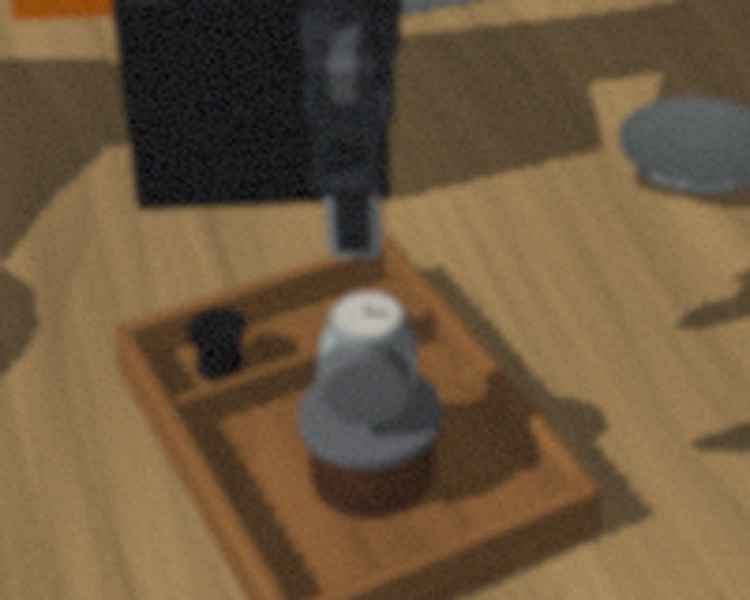

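Emit:
step_arm(plan="0 -0.1 3 0 100;0 -0.1 6 0 100;0 -0.1 9 0 100;0 -0.1 10.1 0 100;0 -0.1 10.1 0 100;0 -0.1 10.1 0 100;0 -0.1 10.1 0 40;0 -0.1 10.1 0 40;0 -0.1 10.1 0 0;0 -0.1 10.1 0 0", grip_force=40)

```text
time_s: 3.75
eef_pos: [483.9, -169.3, 61.2]
ee_rot: [0.001, 0.16, 0.987, -0.0]
force: [-0.6, 0.5, 5.1]
grip_width: 0.532
```

```bash
python3 - <<'E'
from h import *
s=readout.sense();print(s['grip_width'],s['force'],s['wrist_torque']);go(484.5,-170.2,64,71.6)
E
```

```text
0.5317996288699519 [-0.58806075  0.50992107  5.14626663] [0.18367829 0.16903881 0.02087366]
t 3.75 pos [ 483.9 -169.3   61.2] yaw 71.59 F [-0.6  0.5  5.1] q6 -1.81 | shift cm [-0.08 -0.06 -0.28] twist -0.01
```

Emit:
step_arm(plan="0 0 0 0 0;0 0 0 0 0;0 0 -1 0 0;0 0 -3 0 0;0 0 -6 0 0;0 0 -10 0 0;0 0 -14 0 0;0 0 -18 0 0;0 0 -20 0 0;0 0 -20 0 0", grip_force=60)

```text
time_s: 4.75
eef_pos: [484.1, -169.4, 263.3]
ee_rot: [0.003, 0.16, 0.987, -0.001]
force: [0.6, 0.5, -2.3]
grip_width: 0.532
```

```bash
python3 - <<'E'
from h import *
s=readout.sense();print(s['grip_width'],s['force'],s['wrist_torque']);go(504.8,142,260,106.5)
E
```

```text
0.5321007249901734 [ 0.64193452  0.46002068 -2.3116224 ] [-0.00363837  0.03569445  0.01138031]
t 4.75 pos [ 484.1 -169.4  263.3] yaw 71.6 F [ 0.6  0.5 -2.3] q6 -1.81 | shift cm [ 7.87 30.2   0.25] twist -34.9
```

Emit:
step_arm(plan="7.9 30.2 0 -35 0;7.9 30.2 0 -35 0;7.9 30.2 0 -35 0;7.9 30.2 0 -35 0;7.9 30.2 0 -35 0;7.9 30.2 0 -35 0;7.9 30.2 0 -35 0;7.9 30.2 0 -35 0;7.9 30.2 0 -35 0;7.9 30.2 0 -35 0")

```text
time_s: 5.75
eef_pos: [503.9, 141.0, 259.8]
ee_rot: [-0.0, -0.143, 0.99, -0.0]
force: [0.4, -0.5, -2.1]
grip_width: 0.532
```

```bash
python3 - <<'E'
from h import *
from fit import *
s=readout.sense();print(s['grip_width'],s['force'],s['wrist_torque']);go(504.8,142,215,108)
p,d=save('side','s2.png'); np.savez('s2.npz',p=p,d=d)
cv2.imwrite('pics/s2c.png',cv2.resize(cv2.imread('pics/s2.png')[80:280,180:340],(560,700)[:2],interpolation=cv2.INTER_CUBIC)[:600])
x,y,z=s['eef_pos']
v,u=np.mgrid[60:300,150:400]; uv=np.c_[u.ravel(),v.ravel()]; P=cloud('side',d,uv)
m=(d[uv[:,1],uv[:,0]]>0)&(np.hypot(P[:,0]-x,P[:,1]-y)<60)&(P[:,2]>z-50)&(P[:,2]<z-10)
def pil(P,q):
    r=np.hypot(P[:,0]-q[0],P[:,1]-q[1]); Z=P[:,2]-q[2]
    return np.minimum(cyl(r,Z-3,34,3),cyl(r,Z+8.5,19,8.5))
Q=P[m]; f=lambda q:pil(Q,q)
r=least_squares(f,[x,y,z-17],loss='soft_l1',f_scale=1); print('holder',m.sum(),np.round(r.x,1),'tcp',np.round([x,y,z],1),r.cost)
# winder via side initial depth
D=np.load('side0.npz')['d']; v,u=np.mgrid[180:280,200:295]; uv=np.c_[u.ravel(),v.ravel()]; P=cloud('side',D,uv)
m=(D[uv[:,1],uv[:,0]]>0)&(np.hypot(P[:,0]-505,P[:,1]-142)<115)&(P[:,2]>15)&(P[:,2]<143)
Q=P[m]
def fw(q):
    c,s_=np.cos(q[3]),np.sin(q[3]); e=Q-q[:3]; return box(np.c_[c*e[:,0]+s_*e[:,1],-s_*e[:,0]+c*e[:,1],e[:,2]+70],[75,75,70])
r=least_squares(fw,[505,142,140,-.27],loss='soft_l1',f_scale=1); print('winder side',np.round(r.x,2),np.degrees(r.x[3]),r.cost,m.sum())
E
```

```text
0.5320693690604887 [ 0.35791732 -0.46230913 -2.09290189] [-0.04630607 -0.01467637  0.05614996]
t 5.75 pos [503.9 141.  259.8] yaw 106.49 F [ 0.4 -0.5 -2.1] q6 -1.81 | shift cm [-0.12  0.07  4.48] twist -1.51
holder 444 [505.4 142.4 241.3] tcp [503.9 141.  259.8] 565.9721602510339
winder side [ 5.0719e+02  1.4275e+02  1.3711e+02 -2.7000e-01] -15.583166376641467 4059.1210584755518 5464
```

View pics/s2c.png

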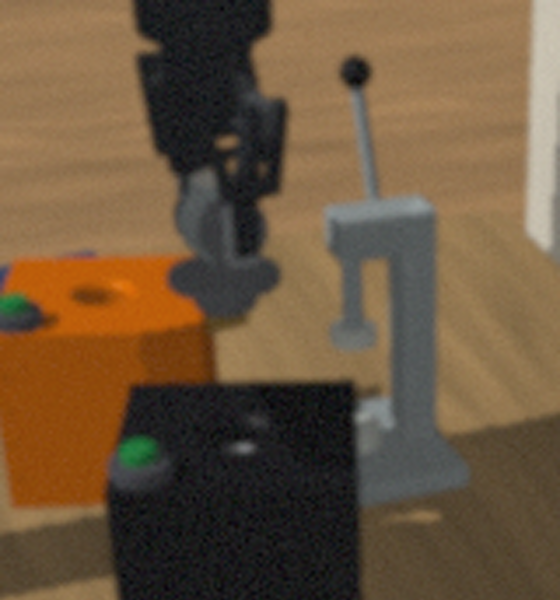

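Emit:
step_arm(plan="-0.2 0 2 -1.5 0;-0.2 0 4 -1.5 0;-0.2 0 6 -1.5 0;-0.2 0 7 -1.5 0;-0.2 0 7.5 -1.5 0;-0.2 0 7.8 -1.5 0;-0.2 0 7.8 -1.5 0;-0.2 0 7.8 -1.5 0")

```text
time_s: 6.6
eef_pos: [506.2, 142.9, 183.0]
ee_rot: [0.001, -0.157, 0.988, -0.0]
force: [0.8, 0.4, -2.0]
grip_width: 0.526
```

```bash
python3 - <<'E'
from h import *
s=readout.sense();print(s['grip_width'],s['force'],s['wrist_torque']);go(505.5,141.6,168,108)
E
```

```text
0.5259417677890892 [ 0.76001611  0.38463703 -2.04491241] [-0.02793109  0.05500772 -0.00611994]
t 6.6 pos [506.2 142.9 183. ] yaw 108.09 F [ 0.8  0.4 -2. ] q6 -1.83 | shift cm [ 0.11 -0.11  1.5 ] twist 0.09
```

Emit:
step_arm(plan="0.1 -0.1 0.4 0 0;0.1 -0.1 0.8 0 0;0.1 -0.1 1.0 0 0;0.1 -0.1 1.2 0 0;0.1 -0.1 1.3 0 0;0.1 -0.1 1.3 0 0")

```text
time_s: 7.2
eef_pos: [505.2, 141.7, 169.2]
ee_rot: [-0.0, -0.157, 0.988, -0.0]
force: [0.6, 0.4, -1.8]
grip_width: 0.532
```

```bash
python3 - <<'E'
from h import *
s=readout.sense();print(s['force'],s['wrist_torque']);go(505.5,141.6,168,108)
E
```

```text
[ 0.5642528   0.40279597 -1.75053861] [-0.02671501 -0.00598561  0.0327033 ]
t 7.2 pos [505.2 141.7 169.2] yaw 108.09 F [ 0.6  0.4 -1.8] q6 -1.84 | shift cm [-0.03 -0.02  0.12] twist 0.09
```

Emit:
step_arm(plan="0 0 0.1 0 0;0 0 0.15 0 0;0 0 0.2 0 0;0 0 0.25 0 0;0 0 0.3 0 0;0 0 0.3 0 0")

```text
time_s: 7.8
eef_pos: [505.2, 141.7, 166.2]
ee_rot: [-0.0, -0.157, 0.988, -0.0]
force: [1.1, -0.5, -3.1]
grip_width: 0.534
```

```bash
python3 - <<'E'
from h import *
s=readout.sense();print(s['force'],s['wrist_torque']);go(505.5,141.6,168,108)
E
```

```text
[ 1.14729903 -0.50790763 -3.11424316] [ 0.0110801  -0.07318179 -0.02477764]
t 7.8 pos [505.2 141.7 166.2] yaw 108.09 F [ 1.1 -0.5 -3.1] q6 -1.84 | shift cm [-0.03 -0.02 -0.18] twist 0.09
```

Emit:
step_arm(plan="0 0 0.05 0 0;0 0 0.1 0 0;0 0 0.15 0 0;0 0 0.2 0 0;0 0 0.2 0 0")

```text
time_s: 8.3
eef_pos: [505.2, 141.7, 164.2]
ee_rot: [-0.0, -0.157, 0.988, 0.0]
force: [-0.7, 0.2, -2.0]
grip_width: 0.528
```

```bash
python3 - <<'E'
from h import *
s=readout.sense();print(s['force'],s['wrist_torque']);go(505.5,141.6,168,108)
E
```

```text
[-0.67747449  0.22814184 -2.00294509] [ 0.02552436  0.01054398 -0.01937454]
t 8.3 pos [505.2 141.7 164.2] yaw 108.09 F [-0.7  0.2 -2. ] q6 -1.84 | shift cm [-0.03 -0.02 -0.38] twist 0.09
```

Emit:
step_arm(plan="0 0 0.1 0 0;0 0 0.15 0 0;0 0 0.2 0 0;0 0 0.25 0 0;0 0 0.3 0 0;0 0 0.3 0 0")

```text
time_s: 8.9
eef_pos: [505.2, 141.7, 161.2]
ee_rot: [-0.0, -0.157, 0.988, 0.0]
force: [-0.7, 1.1, -2.8]
grip_width: 0.534
```

```bash
python3 - <<'E'
from h import *
s=readout.sense();print(s['force'],s['wrist_torque']);go(505.5,141.6,157,108)
E
```

```text
[-0.67697592  1.0556987  -2.78643505] [-0.03173539  0.0614485  -0.00378365]
t 8.9 pos [505.2 141.7 161.2] yaw 108.09 F [-0.7  1.1 -2.8] q6 -1.84 | shift cm [-0.03 -0.02  0.42] twist 0.09
```

Emit:
step_arm(plan="0 0 0.05 0 0;0 0 0.1 0 0;0 0 0.15 0 0;0 0 0.2 0 0;0 0 0.25 0 0;0 0 0.3 0 0;0 0 0.3 0 0")

```text
time_s: 9.6
eef_pos: [505.2, 141.7, 158.2]
ee_rot: [-0.0, -0.157, 0.988, 0.0]
force: [-0.6, 0.0, -2.6]
grip_width: 0.533
```

```bash
python3 - <<'E'
from h import *
s=readout.sense();print(s['force'],s['wrist_torque']);go(505.5,141.6,157,108)
E
```

```text
[-0.64722802  0.0219826  -2.64272944] [-0.00910585  0.01778977 -0.00843738]
t 9.6 pos [505.2 141.7 158.2] yaw 108.09 F [-0.6  0.  -2.6] q6 -1.84 | shift cm [-0.03 -0.02  0.12] twist 0.09
```

Still free; the last millimetre in half-millimetre rows.

Emit:
step_arm(plan="0 0 0.05 0 0;0 0 0.05 0 0;0 0 0.1 0 0;0 0 0.1 0 0")

```text
time_s: 10.0
eef_pos: [505.3, 141.7, 157.3]
ee_rot: [0.0, -0.157, 0.988, -0.0]
force: [-0.1, 0.2, -3.2]
grip_width: 0.529
```

```bash
python3 - <<'E'
from h import *
s=readout.sense();print(s['force'],s['wrist_torque']);go(505.5,141.6,157,108)
p,d=save('side','s3.png')
cv2.imwrite('pics/s3c.png',cv2.resize(cv2.imread('pics/s3.png')[120:240,190:310],(600,600),interpolation=cv2.INTER_CUBIC))
E
```

```text
[-0.07343052  0.23325815 -3.24152532] [0.01091778 0.01883657 0.04436783]
t 10.0 pos [505.3 141.7 157.3] yaw 108.09 F [-0.1  0.2 -3.2] q6 -1.84 | shift cm [-0.02 -0.02  0.03] twist 0.09
```

View pics/s3c.png

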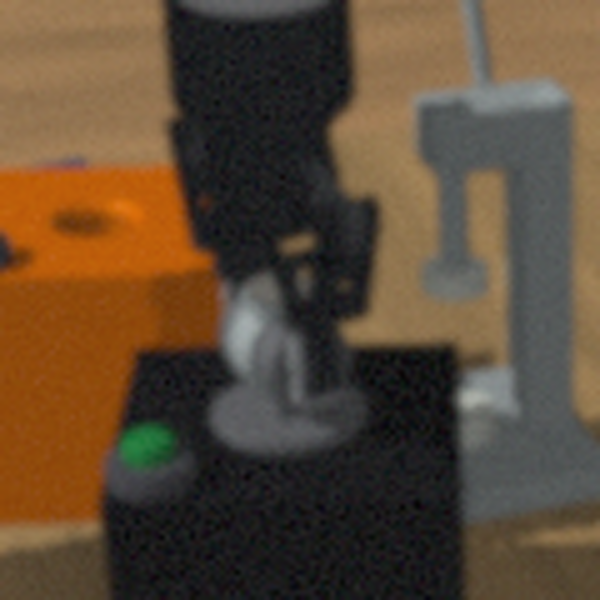

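The flange (crop about 290,415) sits practically on the cube. I'll feel for the last bit of travel.

Emit:
step_arm(plan="0 0 0.03 0 0;0 0 0.06 0 0;0 0 0.09 0 0;0 0 0.09 0 0")

```text
time_s: 10.45
eef_pos: [505.2, 141.7, 157.2]
ee_rot: [0.0, -0.157, 0.988, -0.0]
force: [-4.8, -0.4, 6.0]
grip_width: 0.533
```

Emit:
step_arm(plan="0 0 -0.05 0 0;0 0 -0.05 0 60;0 0 -0.05 0 75;0 0 -0.05 0 85;0 0 -0.05 0 85;0 0 -0.05 0 85;0 0 -2 0 85;0 0 -5 0 85;0 0 -9 0 85;0 0 -9 0 85")

```text
time_s: 11.45
eef_pos: [507.0, 141.9, 251.3]
ee_rot: [0.005, -0.157, 0.988, -0.0]
force: [0.5, 0.3, -0.6]
grip_width: 0.851
```

```bash
python3 - <<'E'
from h import *
from fit import *
s=readout.sense();print(s['grip_width'],s['force']);go(438,104,200,108)
p,d=save('side','s4.png')
v,u=np.mgrid[120:260,180:320]; uv=np.c_[u.ravel(),v.ravel()]; P=cloud('side',d,uv)
m=(d[uv[:,1],uv[:,0]]>0)&(np.hypot(P[:,0]-507,P[:,1]-142)<45)&(P[:,2]>139)&(P[:,2]<203); Q=P[m]
r=least_squares(lambda q:sdf(Q,*q),[507,142,140,np.radians(18)],loss='soft_l1',f_scale=1.); print(np.round(r.x,2),np.degrees(r.x[3]),r.cost,m.sum())
E
```

```text
0.8514684599350255 [ 0.48828547  0.32868985 -0.58916456]
t 11.45 pos [507.  141.9 251.3] yaw 108.1 F [ 0.5  0.3 -0.6] q6 -1.84 | shift cm [ 7.78 -1.44  5.07] twist 0.1
[5.0682e+02 1.4146e+02 1.3706e+02 3.2000e-01] 18.307370212048166 412.81718626079635 854
```

Emit:
step_arm(plan="7.8 -1.5 0 0 0;7.8 -1.5 0 0 0;7.8 -1.5 0 0 0;7.8 -1.5 3 0 0;7.8 -1.5 6 0 0;7.8 -1.5 7.5 0 0;7.8 -1.5 8 0 0;7.8 -1.5 8 0 0;7.8 -1.5 8 0 0;7.8 -1.5 8 0 0")

```text
time_s: 12.5
eef_pos: [436.2, 103.2, 167.1]
ee_rot: [0.001, -0.157, 0.988, -0.0]
force: [-0.0, -0.1, -0.1]
grip_width: -0.005
```

```bash
python3 - <<'E'
from h import *
s=readout.sense();print(s['grip_width'],s['force']);go(437.6,103.5,156,108)
p,d=save('side','s5.png')
cv2.imwrite('pics/s5c.png',cv2.resize(cv2.imread('pics/s5.png')[120:240,190:310],(600,600),interpolation=cv2.INTER_CUBIC))
E
```

```text
-0.004837465239300016 [-0.01981414 -0.08016077 -0.11443479]
t 12.5 pos [436.2 103.2 167.1] yaw 108.09 F [-0.  -0.1 -0.1] q6 -1.92 | shift cm [-0.14 -0.02  1.11] twist 0.09
```

View pics/s5c.png

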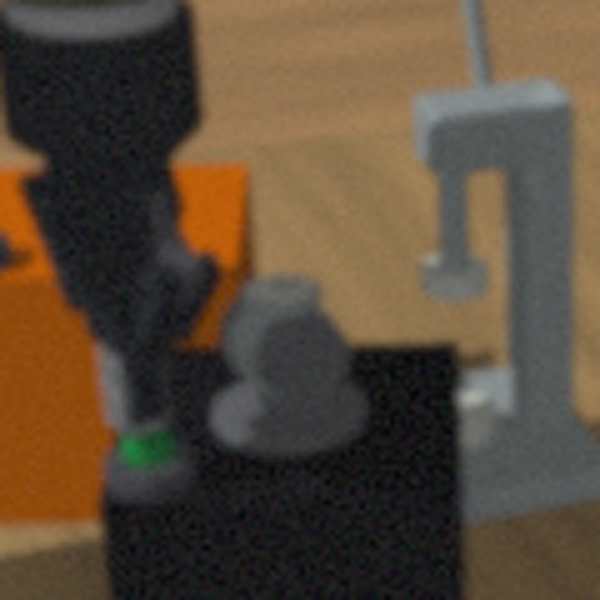

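The holder (crop 290,420) is flush on the cube, and the shut fingers are right over the green button (148,445). Pressing.

Emit:
step_arm(plan="-0.1 0 0.4 0 0;-0.1 0 0.7 0 0;-0.1 0 0.8 0 0;-0.1 0 0.9 0 0;-0.1 0 1.0 0 0;-0.1 0 1.1 0 0;-0.1 0 1.15 0 0;-0.1 0 1.15 0 0;-0.1 0 1.15 0 0")

```text
time_s: 13.45
eef_pos: [437.0, 103.5, 155.9]
ee_rot: [0.001, -0.157, 0.988, -0.0]
force: [-2.7, -0.9, 12.5]
grip_width: 0.002
```

Emit:
step_arm(plan="0 0 0 0 0;0 0 0 0 0;0 0 0 0 0;0 0 -1 0 0;0 0 -4 0 0;0 0 -8 0 0;0 0 -11 0 0;5 0 -13 0 0;8 0 -13 0 0;8 0 -13 0 0")

```text
time_s: 14.45
eef_pos: [358.2, 78.3, 285.6]
ee_rot: [0.0, -0.157, 0.988, -0.0]
force: [0.6, 0.1, -0.2]
grip_width: 0.0
```

```bash
python3 - <<'E'
from h import *
from fit import *
s=readout.sense();print(s['grip_width'],s['force'],s['dq'].round(3));go(438,104,200,108)
p,d=save('side','s6.png')
v,u=np.mgrid[120:260,180:320]; uv=np.c_[u.ravel(),v.ravel()]; P=cloud('side',d,uv); ok=d[uv[:,1],uv[:,0]]>0
m=ok&(np.hypot(P[:,0]-507,P[:,1]-142)<45)&(P[:,2]>139)&(P[:,2]<203); Q=P[m]
r=least_squares(lambda q:sdf(Q,*q),[507,142,140,np.radians(18)],loss='soft_l1',f_scale=1.); print(np.round(r.x,2),np.degrees(r.x[3]),r.cost,m.sum())
C=p[uv[:,1],uv[:,0]].astype(int); g=ok&(C[:,1]>C[:,0]+40)&(C[:,1]>C[:,2]+20)&(np.hypot(P[:,0]-438,P[:,1]-104)<20); print('button z',np.median(P[g],0),g.sum())
p0=np.load('side0.npz'); C=p0['p'][uv[:,1],uv[:,0]].astype(int); P=cloud('side',p0['d'],uv);g=(C[:,1]>C[:,0]+40)&(C[:,1]>C[:,2]+20)&(np.hypot(P[:,0]-438,P[:,1]-104)<20); print('before',np.median(P[g],0),g.sum())
for k in('dish','blower','press'):
    for q in spotter.regions_of('side',k)[:1]: print(k,q['conf'],q['extent'])
E
```

```text
0.0003576843538560388 [ 0.59953477  0.10788269 -0.19734877] [ 0.016  0.083 -0.068  0.008 -0.033  0.031]
t 14.45 pos [358.2  78.3 285.6] yaw 108.05 F [ 0.6  0.1 -0.2] q6 -1.99 | shift cm [-8.38 -0.02  8.56] twist 0.05
[5.0691e+02 1.4161e+02 1.3706e+02 3.4000e-01] 19.324967675222627 380.83702923095484 848
button z [437.75527731  98.25836742 157.42699511] 42
before [437.36363111  99.64166596 157.85875798] 56
dish 0.63 [365.5, 259.5, 42.8, 21.8]
blower 0.95 [425.5, 384.6, 40.3, 72.9]
press 0.96 [295.2, 160.7, 42.1, 127.5]
```

```bash
python3 -c "
from h import *
print(workorder.finish_job())"
```

```text
the job is handed in; nothing more can be done
None
```

The watch holder is seated in the black winder and the start button has been pressed. I handed the job in at about 15 s; no verdict is reported.

- **Seating:** I gripped the holder by its cuff's flat ends and turned it to the slot angle seen in the top camera (about 18° in world axes). The stub went straight into the slot, so no search turn was needed. First contact came only at the home height, and the contact force I read there was about 8.5 N.
- **Holder, last side picture:** The underside of its flange measured 137.06 mm against 137.11 mm for the cube's top; this camera reads about 3 mm low. Its axis was about 1.2 mm from the bore's, with no visible tilt.
- **Button:** I pressed it down until the force reached 12.5 N, past its 4 N spring, and held it there for about 0.3 s. Afterwards its top was back at 157.4 mm, against 157.9 mm before.
- **Other things:** The dish, blower and press show in the side view within 2 to 4 pixels of where they started, which is within the detector's scatter. The arm was well clear with no force on it.

The two cameras disagree by 2 to 3 mm in x and z, so I compared the holder with the winder within one camera only. The axis offset is therefore good to about a millimetre.

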